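Shift the jar mill into third gear and start it

ROBOT

A 6-joint arm with a two-finger parallel gripper is mounted at the origin on a cart in front of the work surface, level with it; the furniture and walls round the work are solid. World frame = base frame: x ahead of the robot, y to its left, z up, the work surface at z = 0. Lengths are in m, angles in rad, forces in N, time in s.
With the tool pointing down it reaches from about 0.375 to 0.9 m from the base axis. Payload 3.1 kg.
Tool frame: the origin (TCP) lies between the finger pads; the fingertips stand 11 mm ahead of it and the grasp point (between the pads) lies 8 mm behind it; z points along the fingers, y is the line along which they close (so a half turn about z gives the same grasp; the last joint's range is limited). The gripper opens to 87 mm and grips with 3 to 60 N. Pads are 19 mm wide; open, the fingers measure 117 mm over their backs; the gripper's body (75 mm by 190 mm) begins 51 mm behind the grasp point.
Start: joints at [-1.476, 0.527, 1.433, -0, 1.181, -0.178], TCP at [0.169, -0.602, 0.234] pointing down, gripper open.
Joint ranges: [-3.08, 3.08], [-0.75, 2.2], [0.22, 2.44], [-1.43, 4.57], [0, 2.65], [-2.85, 2.85]. Speed limits (rad/s): [2.79, 2.79, 3.14, 3.14, 3.14, 3.14].

INTERFACE

Orientations are given as a unit quaternion [x, y, z, w].
In Python, from rig import robot gives the robot as it stands.
- The arm moves only by the tool move_arm, never from a script. Its argument "moves" is text: rows parted by semicolons, each of 7 numbers parted by spaces: the shift along the tool's x, y, z in units of 100 mm (1.0 is 100 mm), then the turn, a rotation vector about the tool's x, y, z in units of 90 degrees (1.0 is 90 degrees), then the opening, from 0 (shut) to 1 (fully open). A call has 1 to 12 rows; each row is the pose to reach, as a shift and turn from the pose commanded when the call began, along the tool's axes at that moment; what a row does not reach only later rows make up. A row lasts 1/10 s, in which the tool goes at most 50 mm and 8.59 degrees, less where a joint would pass 70% of its speed; a pose out of reach is approached as far as the arm can. A call with a number of a shift or a turn outside -1 to 1 is refused whole. A call with a gripper value outside its range is refused whole. The fingers move at their own pace and stop on an object; "squeeze" is the grip in N (left out, the last holds). Time passes only in rows, so rows that repeat a pose let the fingers close. It gives the time, the measured TCP pose, the force, the opening and the grip force at its end, in the units of the state.
- robot.get_obs(): the state, without advancing time (a new reading comes with each control period).
- robot.camera(name): name is "scene" or "side" or "wrist"; returns a dict with "image" (400x640x3 uint8, red, green, blue), "intrinsics" (3x3 intrinsics, pixels), "extrinsics" (4x4, takes a point from world to camera coordinates). Camera axes: x right, y up, looking along -z (the intrinsics and any distortion apply to the point x, -y, -z); pixel columns grow to the right and rows downward; lengths in m; the calibration is good to about 2 mm. A picture is of the moment at which its call begins. There is no depth.
- robot.hand_in(): hands the job in; it is judged then, once.
The state is a dict: "time": time; "q": joint angles; "joint_velocities": joint speeds; "joint_torque": joint torques, N m; "position": TCP position; "tool_rot": TCP orientation; "ft_force": force on the tool from outside, world axes, zero at the start; "moment": the same for the moment, N m; "grip_width": finger opening in m; "grip_force": force on a finger pad.
Only numpy, scipy, OpenCV 4.12 (cv2) and the standard library are available. Lean on these libraries where they do the work, as an engineer would, in place of code of your own. Each camera call takes 0.05 s, during which the arm holds its last target. There are 200 camera calls.

TASK

The jar mill stands in second gear; shift it up into third and start it: push the gear lever forward into the neutral lane of its H-shaped gate, across to the right, then forward again, away from you, to the end of the third slot (far right), and only then press the flat start button all the way down and let it come up; leave the mushroom-shaped stop button alone. Only push and press, with the fingertips or the outside of the fingers: never take the lever between the fingers, do not force anything, do not pick anything up, and leave the jar on the rollers and the things standing around where they are.

Things in the scene. Friction and masses are not known exactly. Their poses are not given: they have to be found in the camera images.
- mill: Grey roller jar mill fixed on the worktop, turned a little. Origin on the worktop below the lever's pivot; x forward (away from robot), y left, z up. In mm: gearbox x, y within 95, 90, top 104; finned motor behind it to x 165, top 132; control pod y -99..-225, top 92; rollers y 101..301 with the jar (top 166); end plate y 318, top 95.
- gate (a point): Centre of the steel gate plate (124 x 108 mm), on its top, 109 mm above the worktop; axes as the mill's. Slots 16 mm wide form an H with legs along x. Left leg (y = +20 mm): first forward, second back. Right leg (y = -20 mm): third forward, fourth back. Legs end at x = +-36 mm; the cross lane at x = 0 is neutral. The lever's stem, 10 mm thick, is stopped by the slot edges.
- knob (a point): Centre of the black ball knob (diameter 40 mm) on the gear lever; z along the stem. Pivot 27 mm above the worktop on the mill's z axis, knob 148 mm from it. With f = lever_forward, a = lever_across, in the mill's frame: x = 148 sin f, y = -148 cos f sin a, z = 27 + 148 cos f cos a (mm). Upright z = 175; in third about (54, -35, 160).
- lever_forward (a joint): Fore-and-aft tilt of the gear lever, rad; 0 upright, positive forward (mill's +x). Stops at about +0.37 (first, third) and -0.37 (second, fourth); the gate holds it within about 0.04 of 0 while it crosses between the legs. Friction keeps it where it is left; about 1.3 N at the knob moves it. Starts in second, at -0.36 to -0.2.
- lever_across (a joint): Sideways tilt of the gear lever, rad; 0 in the middle, positive to the right (mill's -y). About -0.25 in the left leg, +0.25 in the right leg, stops at about -0.28 and +0.28; inside a leg it has about 0.04 of play each way. Friction keeps it where it is left; about 1.3 N at the knob moves it.
- start_button_top (a point): Centre of the top of the start button: the flat grey button, diameter 26 mm, standing 10 mm out of a dark round collar (diameter about 42 mm), on top of the control pod, the farther one of the two buttons; in the mill's frame at x = 35, y = -170, z = 114 mm. Pressed straight down it travels 6 mm and springs back; fully down takes 5 N.
- start_button (a joint): Travel of the start button, m: 0 up, 0.006 fully down.
- stop_top (a point): Centre of the top of the stop button: the domed mushroom (diameter 40 mm) nearer to the robot on the pod; in the mill's frame at x = -45, y = -170, z = 126 mm. Not to be pressed.
- stop_button (a joint): Travel of the stop button, m: 0 up, 0.006 fully down.
- milling_jar: White ceramic milling jar, diameter 100 mm, 115 mm long, lying loose along the mill's y on the two rollers; origin at its centre, about x = 0, y = 230, z = 116 mm in the mill's frame. Stays there.
- vial_0: Small glass vial with white cap, 27 x 27 x 61 mm, standing in front of the control pod; origin under its centre. Stays there.
- vial_1: Small glass vial with white cap, 27 x 27 x 61 mm, standing in front of the mill near the other vial; origin under its centre. Stays there.
- forceps: Steel forceps, 13 x 134 x 9 mm, lying in front of the mill's rollers; origin under its centre. Stays there.
- bottle_pe_white: White screw-cap bottle, 60 x 60 x 108 mm, standing behind the control pod; origin under its centre. Stays there.
- flask_conical: Conical glass flask, 100 x 100 x 146 mm, standing on the worktop to the right of the mill; origin under its centre. Stays there.

How it is judged:
By the outcome, as a careful person would: the job done as asked, in the order asked, and still so for the second after the job is handed in, with the robot touching nothing.
It also fails if it takes over 56 s, if anything falls off the work surface, if the arm or the gripper's body presses on something with over 40 N, if the wrist force passes 120 N, or if a joint passes its speed limit or range.

## Working session

There is one attempt and no reset: what is moved stays moved. The work goes in short steps, Python scripts to look and compute and a tool call to move; the robot and the scene stay as the last step left them, time stands still between calls to the robot, and variables do not carry over. Pictures are saved under pics/ and viewed, at most 14 in all, crops included, and the job is handed in when it is done.

Besides the shell and the picture viewer there is one more tool, called after "Request:" as name(argument=value, ...) on one line, values as JSON. move_arm: Moves the arm, as the interface text tells. Shifts and turns lie within -1 to 1; 1 stands for 100 mm of shift or 90 degrees of turn. Its arguments: {"type":"object","properties":{"moves":{"type":"string"},"squeeze":{"type":"number"}},"required":["moves"]}

```bash
mkdir -p pics; ls; python3 - <<'E'
from rig import robot
import cv2,json
import numpy as np
for n in("scene","side"):
    c=robot.camera(n); cv2.imwrite(f"pics/{n}0.png",c["image"][:,:,::-1])
    np.savez(f"{n}0.npz",im=c["image"],K=c["intrinsics"],E=c["extrinsics"])
    print(n,np.round(c["intrinsics"],1).tolist(),np.round(c["extrinsics"],3).tolist())
o=robot.get_obs();print(o)
E
```

```text
pics
scene [[514.7, 0.0, 322.4], [0.0, 514.7, 198.9], [0.0, 0.0, 1.0]] [[-0.654, -0.757, 0.005, 0.288], [0.383, -0.325, 0.865, -0.337], [-0.653, 0.567, 0.503, -1.198], [0.0, 0.0, 0.0, 1.0]]
side [[410.2, 0.0, 320.8], [0.0, 410.2, 197.8], [0.0, 0.0, 1.0]] [[0.999, 0.04, 0.008, -0.493], [-0.022, 0.364, 0.931, -0.081], [0.034, -0.931, 0.365, -1.249], [0.0, 0.0, 0.0, 1.0]]
{'time': 0.1, 'q': array([-1.47544865e+00,  5.28390282e-01,  1.43377325e+00, -1.48542482e-05,
        1.18140945e+00, -1.78487593e-01]), 'joint_velocities': array([ 0.0013782 , -0.00297246, -0.00369488,  0.00161068, -0.00118639,
        0.00185386]), 'joint_torque': array([-6.17880014e-04, -4.40986848e+01, -1.77150142e+01,  6.35195570e-02,
        5.33787499e-02, -3.60015838e-05]), 'position': array([ 0.16898589, -0.60105469,  0.23265927]), 'tool_rot': array([ 9.90640543e-01,  1.36492983e-01,  3.42867652e-05, -9.89593039e-04]), 'ft_force': array([0.18746433, 0.03757748, 0.17227596]), 'moment': array([ 0.01583663, -0.02241464, -0.03549478]), 'grip_force': 0.0, 'grip_width': 0.08704324995294759}
```

View pics/scene0.png

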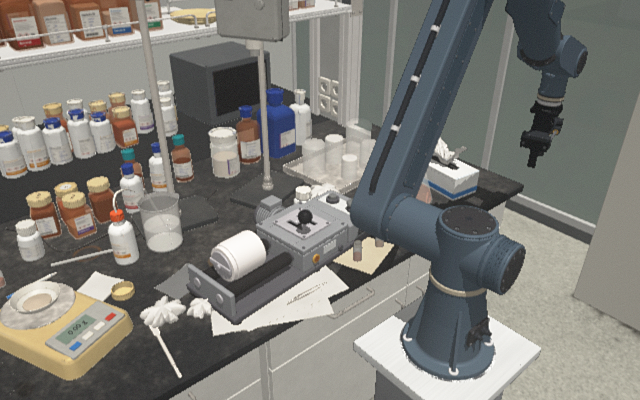

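View pics/side0.png

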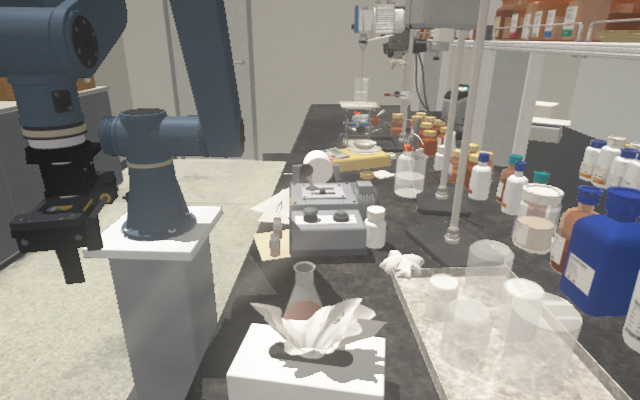

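The scene view has the knob at about (305,216) and the jar at (238,255). The side view has the pod with its two buttons at about (310,214) and (341,214). I'll enlarge both.

```bash
python3 - <<'E'
import cv2,numpy as np
a=cv2.imread("pics/scene0.png")[180:310,180:380];b=cv2.imread("pics/side0.png")[140:270,240:400]
a=cv2.resize(a,None,fx=4,fy=4,interpolation=cv2.INTER_CUBIC);b=cv2.resize(b,None,fx=5,fy=4.5,interpolation=cv2.INTER_CUBIC)
b=cv2.resize(cv2.imread("pics/side0.png")[145:265,240:400],None,fx=5,fy=5,interpolation=cv2.INTER_CUBIC)
cv2.imwrite("pics/a.png",a);cv2.imwrite("pics/b.png",b)
E
```

```text
(no output)
```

View pics/a.png

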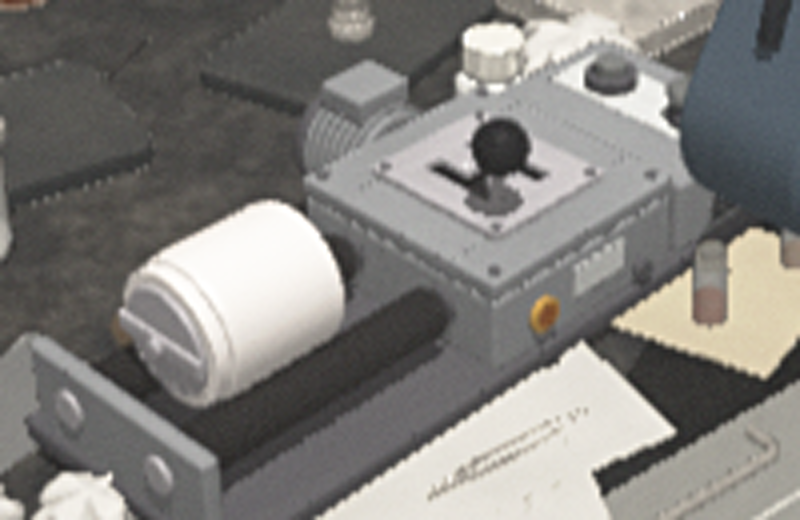

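View pics/b.png

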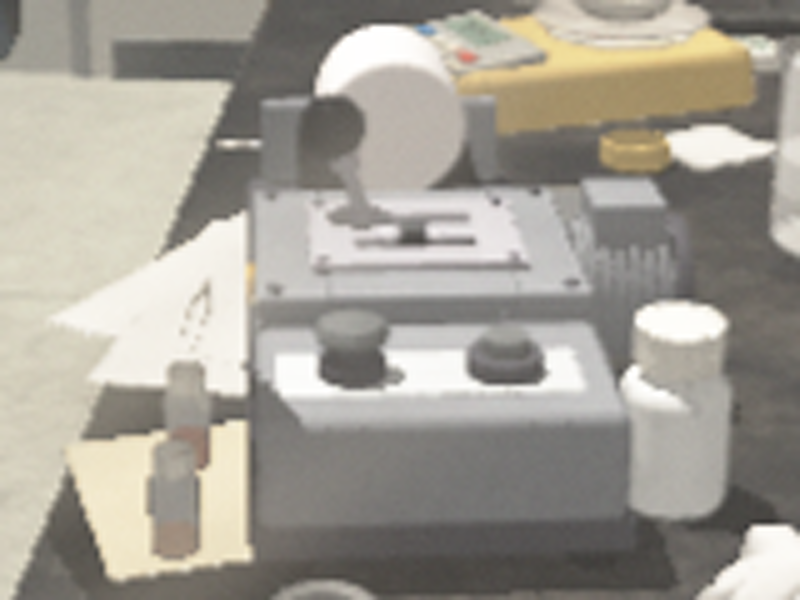

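Enlarged scene crop (x4): knob at (501,147), plate corners near (372,165), (497,235) and (610,172), gearbox front-left corner (490,285). Enlarged side crop (x5): knob (333,127), start top (505,335), stop (352,322), box corners (252,300), (592,293) and (555,185).

```bash
cat > h.py <<'E'
import numpy as np
from scipy.spatial.transform import Rotation as R
def ray(K,E,px):
    d=np.linalg.solve(K,[px[0],px[1],1.]);d=d*[1,-1,-1]
    Rm=E[:3,:3];return -Rm.T@E[:3,3],Rm.T@d/np.linalg.norm(d)
def plane(K,E,px,z):
    o,d=ray(K,E,px);return o+d*(z-o[2])/d[2]
def tri(rs):
    A=sum(np.eye(3)-np.outer(d,d) for o,d in rs);b=sum((np.eye(3)-np.outer(d,d))@o for o,d in rs)
    p=np.linalg.solve(A,b);return p,[np.linalg.norm(np.cross(p-o,d))*1e3 for o,d in rs]
def proj(K,E,p):
    c=E[:3,:3]@p+E[:3,3];u=K@(c*[1,-1,-1]);return u[:2]/u[2]
def fit(m,w):
    m=np.array(m);w=np.array(w);a=m-m.mean(0);b=w-w.mean(0)
    t=np.arctan2((a[:,0]*b[:,1]-a[:,1]*b[:,0]).sum(),(a*b).sum());c,s=np.cos(t),np.sin(t);M=np.array([[c,-s],[s,c]])
    o=w.mean(0)-M@m.mean(0);return t,o,w-(m@M.T+o)
E
python3 - <<'E'
from h import *
S=np.load("scene0.npz");D=np.load("side0.npz")
fs=lambda u,v:((u+.5)/4-.5+180,(v+.5)/4-.5+180)
fd=lambda u,v:((u+.5)/5-.5+240,(v+.5)/5-.5+145)
side=[((252,300),-95,-90,.104),((592,293),95,-90,.104),((555,185),95,90,.104),((252,185),-95,90,.104),((505,335),35,-170,.114),((530,267),62,-54,.109),((312,270),-62,-54,.109)]
sc=[((308,185),95,90,.104),((490,285),-95,90,.104),((668,178),-95,-90,.104),((372,165),62,54,.109),((497,235),-62,54,.109),((608,172),-62,-54,.109),((611,60),35,-170,.114)]
for nm,L,f,C in(("side",side,fd,D),("scene",sc,fs,S)):
    w=[plane(C["K"],C["E"],f(*p),z)[:2] for p,_,_,z in L];m=[(x/1e3,y/1e3) for _,x,y,_ in L]
    t,o,r=fit(m,w);print(nm,np.degrees(t),o,np.round(r*1e3,1).tolist())
print(tri([ray(S["K"],S["E"],fs(501,147)),ray(D["K"],D["E"],fd(333,127))]))
E
```

```text
side 5.602032493331354 [0.49562031 0.02978602] [[0.0, -2.5], [-1.0, 0.6], [1.0, 4.7], [-3.6, 10.9], [1.7, 0.6], [1.0, -7.1], [1.0, -7.2]]
scene 6.7904605271831 [0.49114031 0.03381606] [[-10.3, 1.4], [3.8, 1.5], [0.7, 5.0], [3.8, -3.8], [2.5, -1.5], [-0.4, -2.5], [-0.0, -0.2]]
(array([0.44459108, 0.05972499, 0.16254669]), [np.float64(0.9593887828510786), np.float64(0.9593887828512325)])
```

```bash
cat >> h.py <<'E'
def rows(o,pts):
    Q=R.from_quat(o["tool_rot"]);return [np.round(Q.inv().apply(np.array(p)-o["position"])*10,3).tolist() for p in pts]
E
python3 - <<'E'
from h import *
from rig import robot
o=robot.get_obs();print(rows(o,[(.30,-.45,.33),(.42,-.30,.33),(.40,.0,.33)]))
S=np.load("side0.npz")
print(plane(S["K"],S["E"],(452,242),0),plane(S["K"],S["E"],(302,325),0))
E
```

```text
[[1.67, -1.102, -0.971], [3.231, -2.221, -0.968], [3.85, -5.164, -0.962]]
[ 0.86575269 -0.06848046  0.        ] [ 0.47319662 -0.44674238  0.        ]
```

Request:
move_arm(moves="0.2 -0.2 -0.4 0 0 0 0;0.6 -0.6 -0.7 0 0 0 0;0.9 -0.9 -0.97 0 0 0 0;1 -1 -0.97 0 0 0 0")

```text
time: 0.5
position: [0.2396, -0.4767, 0.333]
tool_rot: [0.991, 0.137, 0.001, 0.001]
ft_force: [0.4, -0.3, 0.8]
grip_width: 0.0631
grip_force: 0.0
```

Request:
move_arm(moves="0.3 -0.3 0 0 0 0 0;0.6 -0.6 0 0 0 0 0;0.9 -0.9 0 0 0 0 0;1 -1 0 0 0 0 0")

```text
time: 0.9
position: [0.3082, -0.351, 0.3302]
tool_rot: [0.99, 0.138, 0.0, -0.001]
ft_force: [-0.1, -0.1, 0.3]
grip_width: 0.0312
grip_force: 0.0
```

Request:
move_arm(moves="0.3 -0.3 0 0 0 0 0;0.6 -0.6 0 0 0 0 0;0.9 -0.9 0 0 0 0 0;1 -1 0 0 0 0 0")

```text
time: 1.3
position: [0.3774, -0.2291, 0.3303]
tool_rot: [0.99, 0.138, -0.0, -0.001]
ft_force: [-0.6, -0.1, 0.1]
grip_width: 0.0028
grip_force: 0.0
```

Request:
move_arm(moves="0.2 -0.35 0 0 0 0 0;0.4 -0.7 0 0 0 0.05 0;0.55 -0.9 0 0 0 0.1 0;0.6 -1 0 0 0 0.105 0;0.6 -1 0 0 0 0.105 0")

```text
time: 1.8
position: [0.4076, -0.1183, 0.3304]
tool_rot: [0.998, 0.056, -0.0, -0.0]
ft_force: [-0.2, -0.9, -0.1]
grip_width: 0.0006
grip_force: 0.0
```

```bash
python3 - <<'E'
from rig import robot
import cv2,numpy as np
c=robot.camera("wrist"); cv2.imwrite("pics/w1.png",c["image"][:,:,::-1])
np.savez("w1.npz",im=c["image"],K=c["intrinsics"],E=c["extrinsics"])
o=robot.get_obs();print(o["time"],o["position"],o["tool_rot"],o["ft_force"],o["grip_width"],np.round(o["q"],2))
E
```

```text
1.85 [ 0.40758349 -0.1193082   0.33042703] [ 9.98470560e-01  5.52849205e-02 -1.62631496e-04  3.02134677e-04] [-0.08106425 -0.65506563 -1.12731542] 0.0006077339014609595 [-0.55  0.13  1.77 -0.    1.25  0.91]
```

View pics/w1.png

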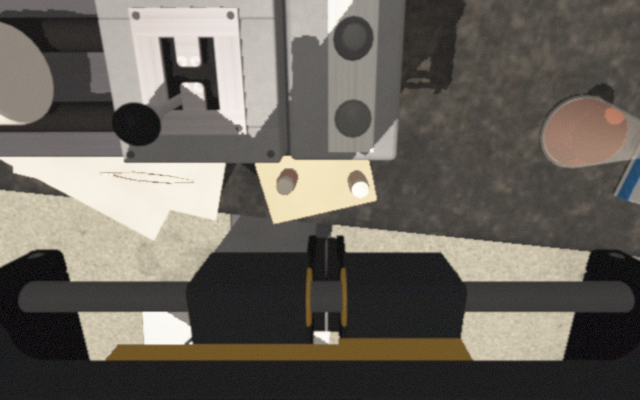

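The wrist view shows the H gate centred at about (188,73), the knob at (137,124), start at (353,38), stop at (353,118), and plate corners (129,11), (240,8) and (244,135).

```bash
python3 - <<'E'
from h import *
W=np.load("w1.npz");K,E=W["K"],W["E"]
pts=[((353,38),35,-170,.114),((353,118),-45,-170,.126),((129,11),62,54,.109),((240,8),62,-54,.109),((244,135),-62,-54,.109),((188.5,73),0,0,.109),((285,160),-95,-90,.104)]
w=[plane(K,E,p,z)[:2] for p,_,_,z in pts]
t,o,r=fit([(x/1e3,y/1e3) for _,x,y,_ in pts],w);print(np.degrees(t),o,np.round(r*1e3,1).tolist())
S=np.load("scene0.npz");D=np.load("side0.npz")
k,e=tri([ray(K,E,(137,124)),ray(S["K"],S["E"],(304.9,216.4)),ray(D["K"],D["E"],(306.2,170.1))]);print(k,e)
c,s=np.cos(t),np.sin(t);print("knob mill",(k[:2]-o)@np.array([[c,-s],[s,c]])*1e3)
M=np.array([[c,-s],[s,c]])
for m in [(-85,36),(-40,36),(0,36),(0,-35),(35,-170)]: print(m,M@(np.array(m)/1e3)+o)
print("cam",-E[:3,:3].T@E[:3,3])
E
```

```text
6.991838928916393 [0.4914709 0.0335164] [[-2.7, 1.5], [0.5, 1.7], [-2.3, -1.5], [-0.4, -3.0], [-0.7, 3.0], [1.5, 1.7], [4.2, -3.4]]
[0.44334504 0.06095926 0.16289202] [np.float64(1.4744485055870529), np.float64(0.8899462101860397), np.float64(1.8972290865778614)]
knob mill [-44.42741504  33.09704392]
(-85, 36) [0.4027208  0.05890181]
(-40, 36) [0.44738616 0.06437957]
(0, 36) [0.4870887  0.06924869]
(0, -35) [ 0.49573138 -0.00122332]
(35, -170) [ 0.54690438 -0.13095892]
cam [ 0.48597643 -0.10891341  0.47999106]
```

Request:
move_arm(moves="0 -0.4 0 0 0 0 0;0 -0.8 0 0 0 0 0;0 -0.95 0 0 0 0 0;0 -0.95 0 0 0 0 0")

```text
time: 2.25
position: [0.3967, -0.0244, 0.3305]
tool_rot: [0.998, 0.055, -0.0, 0.0]
ft_force: [-0.4, 0.1, 0.6]
grip_width: 0.0003
grip_force: 0.0
```

Request:
move_arm(moves="0 -0.4 0.2 0 0 0 0;0 -0.7 0.5 0 0 0 0;0 -0.8 0.8 0 0 0 0;0 -0.8 0.85 0 0 0 0;0 -0.8 0.85 0 0 0 0")

```text
time: 2.75
position: [0.3889, 0.0534, 0.2452]
tool_rot: [0.999, 0.054, -0.001, 0.0]
ft_force: [-0.0, 0.7, 0.0]
grip_width: 0.0007
grip_force: 0.0
```

Request:
move_arm(moves="0 0 0.4 0 0 0 0;0 0 0.7 0 0 0 0;0 0 0.84 0 0 0 0;0 0 0.84 0 0 0 0;0 0 0.84 0 0 0 0")

```text
time: 3.25
position: [0.3903, 0.0535, 0.1626]
tool_rot: [0.999, 0.054, 0.001, 0.0]
ft_force: [0.6, 0.3, 0.4]
grip_width: 0.0004
grip_force: 0.0
```

```bash
cat >> h.py <<'E'
O=np.array([.492,.0335]);T=np.radians(6.7);M=np.array([[np.cos(T),-np.sin(T)],[np.sin(T),np.cos(T)]])
def shot(robot,name):
    import cv2
    o=robot.get_obs();print("t",o["time"],"tcp mill",np.round((o["position"][:2]-O)@M*1e3,1),"z",round(o["position"][2]*1e3,1),"F",np.round(o["ft_force"],1),"yaw",np.degrees(2*np.arctan2(o["tool_rot"][1],o["tool_rot"][0])))
    c=robot.camera("wrist");np.savez(name+".npz",im=c["image"],K=c["intrinsics"],E=c["extrinsics"])
    cv2.imwrite(f"pics/{name}.png",c["image"][:,:,::-1]);return c
def knob(c,z):
    """largest dark round blob within 70 mm of the mill origin, seen at height z"""
    import cv2
    im=c["image"];K,E=c["intrinsics"],c["extrinsics"]
    m=cv2.morphologyEx((im.max(2)<40).astype(np.uint8),cv2.MORPH_OPEN,np.ones((13,13),np.uint8))
    n,l,s,ce=cv2.connectedComponentsWithStats(m)
    for i in range(1,n):
        p=(plane(K,E,ce[i],z)[:2]-O)@M*1e3
        if s[i,4]>300 and np.abs(p).max()<90: print("blob",s[i].tolist(),np.round(ce[i]),"mill",np.round(p,1))
E
python3 - <<'E'
from h import *
from rig import robot
c=shot(robot,"w2");knob(c,.163)
E
```

```text
t 3.25 tcp mill [-98.6  31.7] z 162.6 F [0.6 0.3 0.4] yaw 6.153295072518306
blob [331, 0, 98, 122, 6423] [381.  54.] mill [-3.3  8.7]
blob [198, 109, 33, 49, 1339] [214. 135.] mill [-35.4  80.7]
blob [276, 115, 86, 86, 5947] [318. 157.] mill [-45.8  35.2]
```

View pics/w2.png

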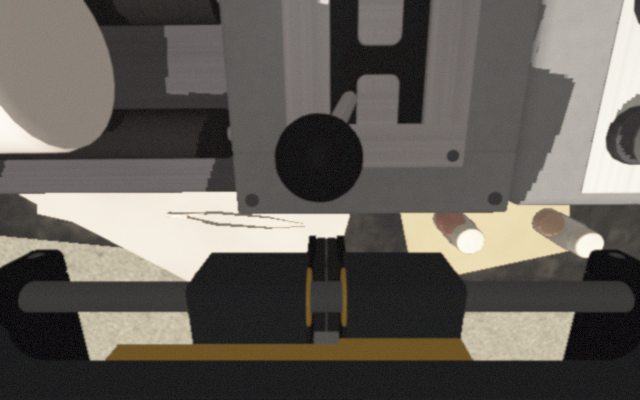

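The knob is at (319,157), mill (-46,35), with the fingertips right behind it at (325,240). I'll push forward gently.

Request:
move_arm(moves="0.08 -0.03 0 0 0 0 0;0.16 -0.03 0 0 0 0 0;0.22 -0.03 0 0 0 0 0;0.28 -0.03 0 0 0 0 0;0.34 -0.03 0 0 0 0 0;0.4 -0.03 0 0 0 0 0;0.45 -0.03 0 0 0 0 0;0.5 -0.03 0 0 0 0 0;0.5 -0.03 0 0 0 0 0")

```text
time: 4.2
position: [0.4388, 0.0633, 0.1615]
tool_rot: [0.999, 0.054, 0.001, -0.0]
ft_force: [-0.5, 1.2, 0.5]
grip_width: 0.0007
grip_force: 0.4
```

```bash
python3 - <<'E'
from h import *
from rig import robot
c=shot(robot,"w3");knob(c,.169)
E
```

```text
t 4.2 tcp mill [-49.3  35.8] z 161.5 F [-0.5  1.2  0.5] yaw 6.231967053381732
blob [339, 86, 91, 114, 5005] [389. 135.] mill [13.9  9.4]
blob [187, 170, 279, 173, 23945] [325. 274.] mill [-50.9  36.8]
blob [196, 176, 46, 45, 1821] [219. 199.] mill [-13.6  83.3]
```

```bash
cat >> h.py <<'E'
def circ(c,z,lo=36,hi=50,win=((250,400),(90,290))):
    import cv2
    g=cv2.GaussianBlur(cv2.cvtColor(c["image"],cv2.COLOR_RGB2GRAY),(5,5),1)
    h=cv2.HoughCircles(g,cv2.HOUGH_GRADIENT,1.,10,param1=60,param2=12,minRadius=lo,maxRadius=hi)
    (a,b),(p,q)=win
    for u,v,r in h[0]:
        if a<u<b and p<v<q: print("circ",u,v,r,np.round((plane(c["intrinsics"],c["extrinsics"],(u,v),z)[:2]-O)@M*1e3,1))
E
python3 - <<'E'
from h import *
for n,z in(("w2",.163),("w3",.169)):
    W=np.load(n+".npz");circ(dict(image=W["im"],intrinsics=W["K"],extrinsics=W["E"]),z);print()
E
```

```text
circ 318.5 156.5 43.8 [-45.4  35.1]
circ 386.5 214.5 37.7 [-73.2   3.5]

circ 325.5 212.5 44.5 [-20.2  36.3]
circ 383.5 288.5 43.8 [-59.1   8.7]
```

View pics/w3.png

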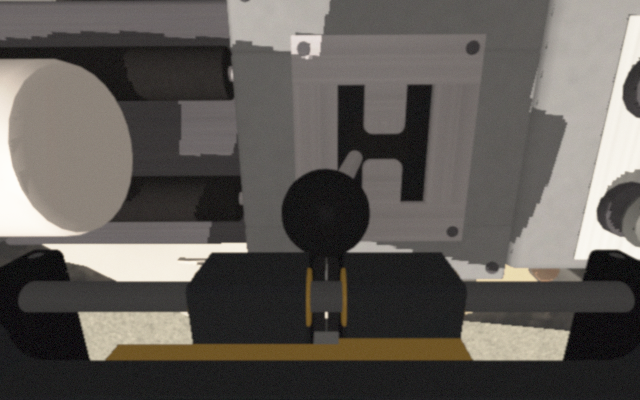

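The knob is at (325,213), mill x = -20, with the finger 29 mm behind it. The gate's neutral lane is at about (384,146). I'll push 20 mm more, after checking the origin.

Request:
move_arm(moves="0.05 0 0 0 0 0 0;0.1 0 0 0 0 0 0;0.15 0 0 0 0 0 0;0.19 0 0 0 0 0 0;0.19 0 0 0 0 0 0")

```text
time: 4.75
position: [0.4578, 0.0652, 0.1616]
tool_rot: [0.999, 0.054, 0.001, 0.0]
ft_force: [-0.7, 0.7, -0.2]
grip_width: 0.0007
grip_force: 0.3
```

```bash
python3 - <<'E'
from h import *
from rig import robot
W=np.load("w3.npz")
for p in[(384,147),(384,143),(353,84),(411,84),(411,201)]: print(p,np.round((plane(W["K"],W["E"],p,.109)[:2]-O)@M*1e3,1))
c=shot(robot,"w4");circ(c,.170)
E
```

```text
(384, 147) [0.4 1. ]
(384, 143) [2.8 1.2]
(353, 84) [36.4 20.3]
(411, 84) [ 36.1 -12.8]
(411, 201) [-33.8 -17.4]
t 4.75 tcp mill [-30.3  35.5] z 161.6 F [-0.7  0.7 -0.2] yaw 6.235234537564425
circ 323.5 213.5 44.9 [-1.3 36.9]
```

Request:
move_arm(moves="0.02 0 0 0 0 0 0;0.02 0 0 0 0 0 0;-0.15 0 0 0 0 0 0;-0.15 -0.3 0 0 0 0 0;-0.15 -0.55 0 0 0 0 0;0.1 -0.55 0 0 0 0 0;0.3 -0.55 0 0 0 0 0;0.31 -0.55 0 0 0 0 0;0.31 -0.55 0 0 0 0 0")

```text
time: 5.7
position: [0.4811, 0.1231, 0.1613]
tool_rot: [0.999, 0.054, -0.0, 0.0]
ft_force: [-0.4, 0.3, 0.1]
grip_width: 0.0007
grip_force: 0.0
```

```bash
python3 - <<'E'
from h import *
from rig import robot
c=shot(robot,"w5");circ(c,.170,36,56,((300,640),(60,330)))
E
```

```text
t 5.7 tcp mill [-0.4 90.3] z 161.3 F [-0.4  0.3  0.1] yaw 6.23725489734519
circ 440.5 275.5 46.2 [-2.6 36.8]
circ 586.5 92.5 46.6 [ 79.4 -14. ]
circ 576.5 102.5 36.4 [ 75.6 -10.8]
circ 432.5 281.5 55.4 [-5.8 40.3]
circ 531.5 305.5 55.4 [-19.3  -9. ]
circ 435.5 266.5 37.1 [ 2.2 39.5]
```

View pics/w5.png

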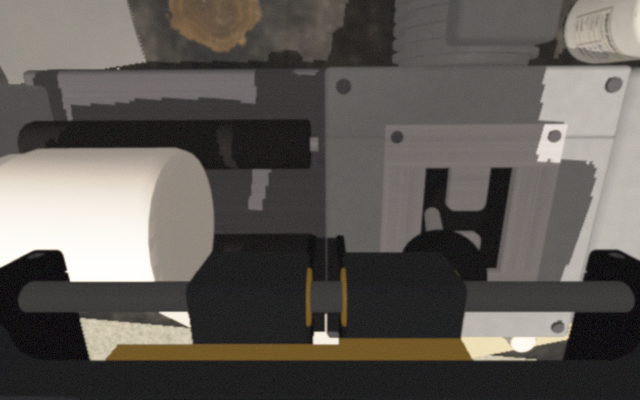

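The knob is half hidden behind the gripper at (440,275). Its stem stands level with the neutral lane at (432,215). I'll push it across to the right.

Request:
move_arm(moves="0 0.1 0 0 0 0 0;0 0.2 0 0 0 0 0;0 0.27 0 0 0 0 0;0 0.34 0 0 0 0 0;0 0.41 0 0 0 0 0;0 0.48 0 0 0 0 0;0 0.55 0 0 0 0 0;0 0.6 0 0 0 0 0;0 0.6 0 0 0 0 0")

```text
time: 6.65
position: [0.4882, 0.0627, 0.1614]
tool_rot: [0.999, 0.054, -0.0, 0.0]
ft_force: [0.4, 0.4, -0.7]
grip_width: 0.0005
grip_force: 0.0
```

Request:
move_arm(moves="0 0.06 0 0 0 0 0;0 0.12 0 0 0 0 0;0 0.18 0 0 0 0 0;0 0.22 0 0 0 0 0;0 0.22 0 0 0 0 0")

```text
time: 7.15
position: [0.4906, 0.041, 0.1614]
tool_rot: [0.999, 0.054, -0.0, 0.0]
ft_force: [0.0, 0.1, -0.0]
grip_width: 0.0007
grip_force: 0.0
```

```bash
python3 - <<'E'
from h import *
from rig import robot
c=shot(robot,"w6");circ(c,.170,40,50,((330,640),(200,330)))
E
```

```text
t 7.15 tcp mill [-0.6  7.6] z 161.4 F [ 0.   0.1 -0. ] yaw 6.201081738068104
circ 389.5 276.5 46.0 [ -3.3 -21.9]
```

View pics/w6.png

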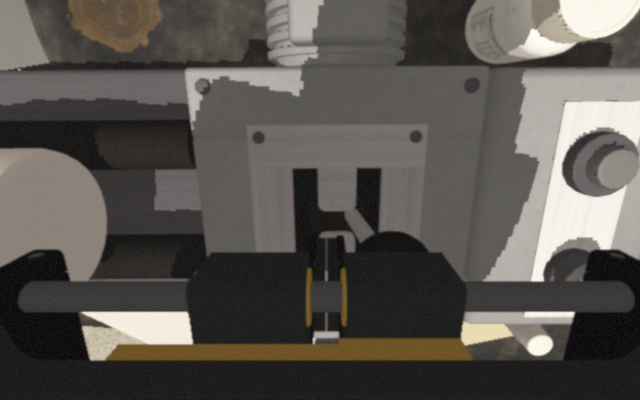

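The knob has moved across to about (390,276), y = -22. It needs about 14 mm more.

Request:
move_arm(moves="0 0.05 0 0 0 0 0;0 0.1 0 0 0 0 0;0 0.14 0 0 0 0 0;0 0.14 0 0 0 0 0;0 0.14 0 0 0 0 0")

```text
time: 7.7
position: [0.4921, 0.0275, 0.1616]
tool_rot: [0.999, 0.054, 0.0, 0.0]
ft_force: [-0.1, -0.2, -0.3]
grip_width: 0.0006
grip_force: 0.0
```

```bash
python3 - <<'E'
from h import *
from rig import robot
c=shot(robot,"w7");circ(c,.170,40,50,((330,640),(200,330)))
E
```

```text
t 7.7 tcp mill [-0.6 -6. ] z 161.6 F [-0.1 -0.2 -0.3] yaw 6.22631469775021
circ 388.5 271.5 43.6 [ -0.7 -34.9]
```

Request:
move_arm(moves="0 -0.15 0 0 0 0 0;-0.3 -0.15 0 0 0 0 0;-0.65 -0.15 0 0 0 0 0;-0.65 -0.1 0 0 0 0 0;-0.65 0.15 0 0 0 0 0;-0.65 0.31 0 0 0 0 0;-0.65 0.31 0 0 0 0 0")

```text
time: 8.45
position: [0.4325, -0.0118, 0.1619]
tool_rot: [0.999, 0.053, 0.001, 0.001]
ft_force: [-0.1, 0.5, -0.6]
grip_width: 0.0
grip_force: 0.0
```

```bash
python3 - <<'E'
from h import *
from rig import robot
c=shot(robot,"w8");circ(c,.170,40,50,((250,440),(100,290)));knob(c,.17)
E
```

```text
t 8.45 tcp mill [-64.3 -38.1] z 161.9 F [-0.1  0.5 -0.6] yaw 6.101885556256033
circ 318.5 134.5 47.2 [ -0.6 -35.1]
blob [0, 55, 17, 25, 362] [ 7. 68.] mill [26.3 87.2]
blob [211, 60, 154, 121, 11419] [290. 125.] mill [  3.3 -23.5]
blob [329, 239, 134, 84, 5772] [400. 279.] mill [-68.5 -72.8]
blob [195, 240, 129, 103, 7420] [250. 289.] mill [-73.5  -1. ]
blob [279, 297, 22, 34, 597] [290. 313.] mill [-87.1 -19.5]
```

View pics/w8.png

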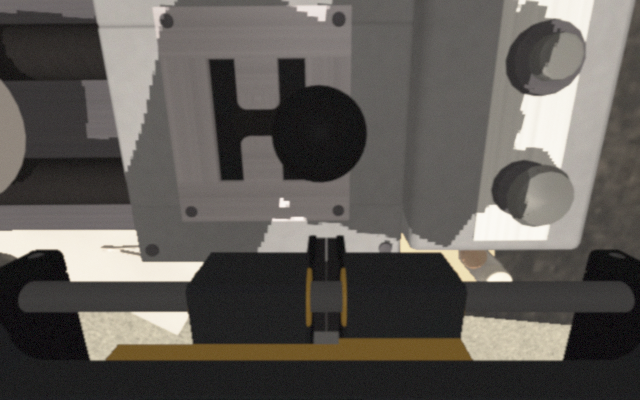

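The knob is at (319,134), mill (-0.6,-35), at the right leg in neutral. Now forward into third.

Request:
move_arm(moves="0.15 -0.03 0 0 0 0 0;0.3 -0.03 0 0 0 0 0;0.37 -0.03 0 0 0 0 0;0.44 -0.03 0 0 0 0 0;0.51 -0.03 0 0 0 0 0;0.58 -0.03 0 0 0 0 0;0.65 -0.03 0 0 0 0 0;0.72 -0.03 0 0 0 0 0;0.79 -0.03 0 0 0 0 0;0.84 -0.03 0 0 0 0 0;0.84 -0.03 0 0 0 0 0")

```text
time: 9.6
position: [0.515, 0.002, 0.1615]
tool_rot: [0.999, 0.054, 0.001, 0.0]
ft_force: [0.2, -1.1, 0.1]
grip_width: 0.0002
grip_force: 0.0
```

Request:
move_arm(moves="0.02 0 0 0 0 0 0;0.04 0 0 0 0 0 0;0.04 0 0 0 0 0 0")

```text
time: 9.9
position: [0.5177, 0.0025, 0.1615]
tool_rot: [0.999, 0.054, -0.0, -0.0]
ft_force: [-0.9, 0.6, 0.1]
grip_width: 0.0007
grip_force: 0.4
```

```bash
python3 - <<'E'
from h import *
from rig import robot
c=shot(robot,"w9");circ(c,.160,38,50,((250,440),(100,290)))
E
```

```text
t 9.9 tcp mill [ 21.9 -33.8] z 161.5 F [-0.9  0.6  0.1] yaw 6.234266598543431
circ 325.5 207.5 41.4 [ 50.5 -33.3]
```

Request:
move_arm(moves="0.02 0 0 0 0 0 0;0.03 0 0 0 0 0 0;0.03 0 0 0 0 0 0")

```text
time: 10.25
position: [0.5193, 0.0028, 0.1612]
tool_rot: [0.999, 0.055, -0.002, -0.0]
ft_force: [-4.7, -2.1, 0.3]
grip_width: 0.0005
grip_force: 2.5
```

Request:
move_arm(moves="0.01 0 0 0 0 0 0;0.02 0 0 0 0 0 0;0.02 0 0 0 0 0 0")

```text
time: 10.55
position: [0.5198, 0.0029, 0.161]
tool_rot: [0.998, 0.055, -0.004, -0.0]
ft_force: [-7.4, -1.5, 0.8]
grip_width: 0.0003
grip_force: 3.8
```

The force is rising, so it's at the end stop. Back off, rise and check.

Request:
move_arm(moves="-0.2 0 0 0 0 0 0;-0.5 0 0 0 0 0 0;-0.5 0 -0.4 0 0 0 0;-0.5 0 -0.7 0 0 0 0;-0.5 0 -0.7 0 0 0 0;-0.5 0 -0.7 0 0 0 0")

```text
time: 11.15
position: [0.4748, -0.0026, 0.2326]
tool_rot: [0.999, 0.054, 0.002, 0.001]
ft_force: [0.3, -0.3, 0.7]
grip_width: 0.0004
grip_force: 0.0
```

```bash
python3 - <<'E'
from h import *
from rig import robot
import cv2
c=shot(robot,"w10");circ(c,.160,25,45,((200,450),(20,290)))
for p in [(35,-170,.114),(-45,-170,.126),(54,-35,.16)]:
    w=np.r_[O+M@(np.array(p[:2])/1e3),p[2]];print(p,w,proj(c["intrinsics"],c["extrinsics"],w))
E
```

```text
t 11.15 tcp mill [-21.3 -33.9] z 232.6 F [ 0.3 -0.3  0.7] yaw 6.226297590079306
circ 324.5 106.5 30.8 [ 51.8 -33.1]
circ 267.5 61.5 30.7 [78.8  1.9]
circ 257.5 73.5 43.3 [71.9  8.5]
circ 286.5 74.5 40.0 [71.2 -9.5]
circ 281.5 210.5 33.0 [-18.1  -2.4]
(35, -170, 0.114) [ 0.546595   -0.13125553  0.114     ] [499.27917099 126.04838664]
(-45, -170, 0.126) [ 0.46714135 -0.14058919  0.126     ] [492.78782603 226.85032588]
(54, -35, 0.16) [0.54971469 0.00503925 0.16      ] [327.52266172 102.90696127]
```

View pics/w10.png

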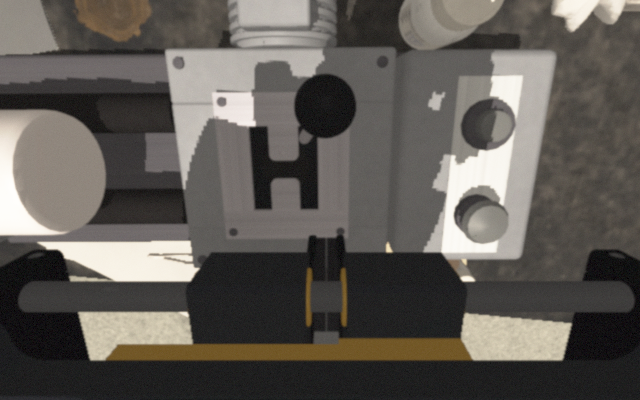

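The knob is in third at (325,106), mill (52,-33). Start is at about (497,124) and stop at about (485,222). Moving over the pod.

Request:
move_arm(moves="0 0.4 0 0 0 0 0;0 0.8 0 0 0 0 0;0 1 0 0 0 0 0;0 1 0 0 0 0 0")

```text
time: 11.6
position: [0.4846, -0.1042, 0.2302]
tool_rot: [0.999, 0.053, -0.0, 0.0]
ft_force: [0.3, -0.4, -0.7]
grip_width: 0.0005
grip_force: 0.0
```

Request:
move_arm(moves="0 0.36 0 0 0 0 0;-0.1 0.36 0.3 0 0 0 0;-0.1 0.36 0.3 0 0 0 0;-0.1 0.36 0.3 0 0 0 0")

```text
time: 12.0
position: [0.4771, -0.1372, 0.2006]
tool_rot: [0.999, 0.055, -0.001, -0.001]
ft_force: [0.4, 0.6, 0.4]
grip_width: 0.0004
grip_force: 0.0
```

```bash
python3 - <<'E'
from h import *
from rig import robot
import cv2
c=shot(robot,"w11");circ(c,.114,15,50,((230,430),(60,240)))
K,E=c["intrinsics"],c["extrinsics"]
w=np.r_[O+M@np.array([.035,-.17]),.114];print(proj(K,E,w))
cv2.imwrite("pics/w11c.png",cv2.resize(c["image"][40:240,220:440,::-1],None,fx=2.5,fy=2.5))
E
```

```text
t 12.0 tcp mill [ -34.8 -167.8] z 200.6 F [0.4 0.6 0.4] yaw 6.251224215201811
circ 328.5 108.5 29.0 [  36.1 -169.3]
circ 328.5 220.5 25.7 [ -45.1 -168.9]
circ 327.5 88.5 37.0 [  49.  -168.7]
circ 317.5 228.5 42.7 [ -51.5 -160.6]
circ 337.5 91.5 46.0 [  47.  -175.4]
circ 319.5 94.5 43.8 [  45.2 -163.3]
circ 323.5 209.5 27.8 [ -36.4 -165.3]
circ 320.5 115.5 27.5 [  31.5 -163.8]
circ 338.5 104.5 29.3 [  38.7 -176.1]
circ 317.5 104.5 28.8 [  38.7 -161.9]
circ 270.5 233.5 26.6 [ -55.4 -124.8]
circ 335.5 67.5 29.0 [  62.1 -174. ]
circ 315.5 217.5 19.5 [ -42.7 -159.2]
circ 335.5 117.5 17.4 [  30.1 -174.1]
circ 334.5 209.5 17.4 [ -36.4 -173.4]
circ 428.5 140.5 23.9 [  14.1 -239. ]
circ 343.5 204.5 16.6 [ -32.6 -180.1]
[329.55033168 110.13441628]
```

View pics/w11c.png

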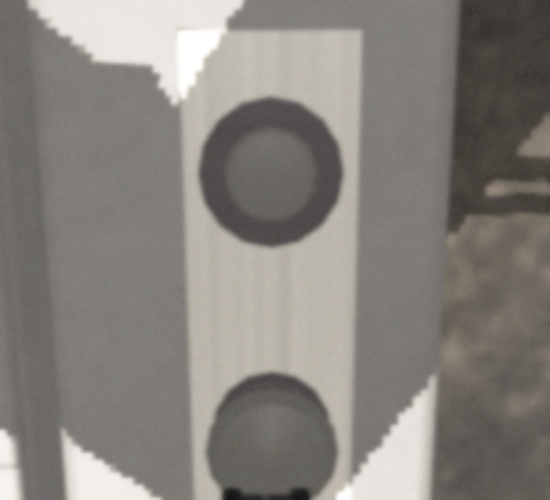

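The start button is at crop (270,174), within 1 mm of the mill model. Moving above it, then pressing slowly.

Request:
move_arm(moves="0.4 0 0 0 0 0 0;0.7 0.01 0 0 0 0 0;0.7 0.01 0.3 0 0 0 0;0.7 0.01 0.6 0 0 0 0;0.7 0.01 0.71 0 0 0 0;0.7 0.01 0.71 0 0 0 0;0.7 0.01 0.71 0 0 0 0")

```text
time: 12.75
position: [0.5486, -0.1321, 0.1317]
tool_rot: [0.999, 0.055, 0.001, 0.0]
ft_force: [0.7, -0.7, 0.1]
grip_width: 0.0004
grip_force: 0.0
```

Request:
move_arm(moves="0 0 0.03 0 0 0 0;0 0 0.06 0 0 0 0;0 0 0.08 0 0 0 0;0 0 0.08 0 0 0 0")

```text
time: 13.15
position: [0.5484, -0.1325, 0.1232]
tool_rot: [0.999, 0.054, 0.001, 0.0]
ft_force: [0.9, 0.4, 2.4]
grip_width: 0.0005
grip_force: 1.3
```

Request:
move_arm(moves="0 0 0.02 0 0 0 0;0 0 0.035 0 0 0 0;0 0 0.045 0 0 0 0;0 0 0.045 0 0 0 0")

```text
time: 13.55
position: [0.5485, -0.1325, 0.1193]
tool_rot: [0.999, 0.054, 0.001, 0.001]
ft_force: [-0.6, 0.6, 9.2]
grip_width: 0.0003
grip_force: 5.0
```

Request:
move_arm(moves="0 0 0.01 0 0 0 0;0 0 0.02 0 0 0 0;0 0 0.02 0 0 0 0")

```text
time: 13.85
position: [0.5485, -0.1325, 0.1191]
tool_rot: [0.999, 0.055, 0.001, 0.001]
ft_force: [-2.7, 1.5, 21.2]
grip_width: 0.0005
grip_force: 10.5
```

Fully down: the position is stopped and the force is well above 5 N. Release and rise clear.

Request:
move_arm(moves="0 0 -0.1 0 0 0 0;0 0 -0.4 0 0 0 0;0 0 -0.8 0 0 0 0;0 0 -1 0 0 0 0;-0.3 0 -1 0 0 0 0;-0.6 0 -1 0 0 0 0;-0.6 0 -1 0 0 0 0")

```text
time: 14.55
position: [0.4831, -0.1372, 0.2151]
tool_rot: [0.999, 0.054, -0.003, -0.002]
ft_force: [-0.3, 0.1, -0.4]
grip_width: 0.0004
grip_force: 0.0
```

```bash
python3 - <<'E'
from h import *
from rig import robot
c=shot(robot,"w12");K,E=c["intrinsics"],c["extrinsics"]
p=proj(K,E,np.r_[O+M@np.array([.052,-.034]),.16]);print(p)
circ(c,.16,20,40,((p[0]-30,p[0]+30),(p[1]-30,p[1]+30)))
p=proj(K,E,np.r_[O+M@np.array([.035,-.17]),.114]);print(p)
circ(c,.114,12,32,((p[0]-8,p[0]+8),(p[1]-8,p[1]+8)))
E
```

```text
t 14.55 tcp mill [ -28.8 -168.5] z 215.1 F [-0.3  0.1 -0.4] yaw 6.184094510562103
[95.06447028 94.36637854]
circ 103.5 97.5 29.3 [ 50.2 -38.6]
circ 83.5 87.5 32.5 [ 55.8 -28.1]
[328.54695526 117.30634407]
circ 326.5 115.5 27.4 [  36.3 -168.5]
```

```bash
python3 - <<'E'
from h import *
from rig import robot
import cv2
im=np.load("w12.npz")
cv2.imwrite("pics/f.png",cv2.resize(im["im"][0:260,0:420,::-1],(800,495)))
E
python3 - <<'E'
from h import *
W=np.load("w12.npz");c=dict(image=W["im"],intrinsics=W["K"],extrinsics=W["E"]);knob(c,.16)
E
```

```text
blob [53, 61, 79, 67, 3664] [94. 94.] mill [ 52.2 -33.3]
blob [83, 160, 16, 20, 305] [ 90. 169.] mill [  7.7 -21.5]
```

The knob is still in third, at mill (52,-33), and the robot is clear of everything.

```bash
python3 -c "
from rig import robot
print(robot.hand_in())"
```

```text
the job is handed in; nothing more can be done
None
```

The mill is in third gear, and I then pressed the start button fully down and let it go; the stop button was not touched and the job is handed in.

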